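# Fold down the skewer keepers

### The job

Lock the skewers into their rack: run your fingertips lightly along the row of five orange keepers, starting at the end with the blue dot, so that one after another they fold down flat across their slots. Nothing is to be picked up: leave the skewers hanging as they are and everything else on the ledge where it is, and finish with the hand clear.

Things in the scene. Friction and masses are not known exactly. Their poses are not given: they have to be found in the camera images.
- rack: wooden skewer rack fixed to the ledge, 90 (x) x 300 (y) x 150 mm tall. Origin: centre of its underside; z up, y along the row (roughly to the robot's left), -x its front, roughly to the robot. The flat top has five slots 9 mm wide, 55 mm apart, open at the front; a 12 mm blue dot at (-30, -142, 150) mm marks the starting end. Along x = -30 mm stand five orange keepers, one per slot.
- keeper0 (a joint): orange flap of slot 0 (0 by the blue dot, 4 the far end), 40 mm long, 22 wide (rack x), 5 thick, hinged on a pin along rack x at rack (-30, -130, 155) mm. Rad: 0 = upright, 1.57 = flat towards rack +y, away from the dot, upper face then 157.5 mm above the ledge. Starts at 0 to 0.4; cannot fold the other way; a stiff hinge (0.4 N at its tip) keeps it where left
- keeper1 (a joint): orange flap of slot 1 (0 by the blue dot, 4 the far end), 40 mm long, 22 wide (rack x), 5 thick, hinged on a pin along rack x at rack (-30, -75, 155) mm. Rad: 0 = upright, 1.57 = flat towards rack +y, away from the dot, upper face then 157.5 mm above the ledge. Starts at 0 to 0.4; cannot fold the other way; a stiff hinge (0.4 N at its tip) keeps it where left
- keeper2 (a joint): orange flap of slot 2 (0 by the blue dot, 4 the far end), 40 mm long, 22 wide (rack x), 5 thick, hinged on a pin along rack x at rack (-30, -20, 155) mm. Rad: 0 = upright, 1.57 = flat towards rack +y, away from the dot, upper face then 157.5 mm above the ledge. Starts at 0 to 0.4; cannot fold the other way; a stiff hinge (0.4 N at its tip) keeps it where left
- keeper3 (a joint): orange flap of slot 3 (0 by the blue dot, 4 the far end), 40 mm long, 22 wide (rack x), 5 thick, hinged on a pin along rack x at rack (-30, 35, 155) mm. Rad: 0 = upright, 1.57 = flat towards rack +y, away from the dot, upper face then 157.5 mm above the ledge. Starts at 0 to 0.4; cannot fold the other way; a stiff hinge (0.4 N at its tip) keeps it where left
- keeper4 (a joint): orange flap of slot 4 (0 by the blue dot, 4 the far end), 40 mm long, 22 wide (rack x), 5 thick, hinged on a pin along rack x at rack (-30, 90, 155) mm. Rad: 0 = upright, 1.57 = flat towards rack +y, away from the dot, upper face then 157.5 mm above the ledge. Starts at 0 to 0.4; cannot fold the other way; a stiff hinge (0.4 N at its tip) keeps it where left
- slot0 (a point): fixed point on the rack's top face (150 mm above the ledge) in the mouth of slot 0, at rack (-30, -110, 150) mm: under the middle of keeper 0 when that lies flat
- slot1 (a point): fixed point on the rack's top face (150 mm above the ledge) in the mouth of slot 1, at rack (-30, -55, 150) mm: under the middle of keeper 1 when that lies flat
- slot2 (a point): fixed point on the rack's top face (150 mm above the ledge) in the mouth of slot 2, at rack (-30, 0, 150) mm: under the middle of keeper 2 when that lies flat
- slot3 (a point): fixed point on the rack's top face (150 mm above the ledge) in the mouth of slot 3, at rack (-30, 55, 150) mm: under the middle of keeper 3 when that lies flat
- slot4 (a point): fixed point on the rack's top face (150 mm above the ledge) in the mouth of slot 4, at rack (-30, 110, 150) mm: under the middle of keeper 4 when that lies flat
- skewer0: stainless skewer hanging loose by its 20 mm collar in the rack at rack (18, -110, 150) mm, its dark wooden handle and ball standing 43 mm above the rack's top, its shaft 125 mm long below. Origin: underside of the collar, on the axis; z up. Leave alone
- skewer1: stainless skewer hanging loose by its 20 mm collar in the rack at rack (18, -55, 150) mm, its dark wooden handle and ball standing 43 mm above the rack's top, its shaft 125 mm long below. Origin: underside of the collar, on the axis; z up. Leave alone
- skewer2: stainless skewer hanging loose by its 20 mm collar in the rack at rack (18, 55, 150) mm, its dark wooden handle and ball standing 43 mm above the rack's top, its shaft 125 mm long below. Origin: underside of the collar, on the axis; z up. Leave alone
- skewer3: stainless skewer hanging loose by its 20 mm collar in the rack at rack (18, 110, 150) mm, its dark wooden handle and ball standing 43 mm above the rack's top, its shaft 125 mm long below. Origin: underside of the collar, on the axis; z up. Leave alone
- grinder: blue plastic pepper grinder, 54 mm wide, 135 mm tall, loose, behind the rack; origin at the centre of its underside. Leave alone
- bowl: white ceramic pinch bowl, 76 mm wide, 34 mm tall, loose, in front of the rack; origin at the centre of its underside. Leave alone
- tray: aluminium drip tray, 220 x 150 x 25 mm, loose, to the left of the rack; origin at the centre of its underside. Leave alone
- tongs: grey silicone-tipped tongs lying flat, about 245 mm long, 13 mm thick, loose, to the right of the rack; origin on the underside near the middle, x along the tongs. Leave alone

How it is judged:
By the outcome, as a careful person would: the job done as asked, in the order asked, and still so for the second after the job is handed in, with the robot touching nothing.
It also fails if it takes over 38 s, if anything falls off the work surface, if the arm or the gripper's body presses on something with over 40 N, if the wrist force passes 120 N, or if a joint passes its speed limit or range.

### The arm

A 7-joint arm with a two-finger parallel gripper is mounted at the origin on the work surface. World frame = base frame: x ahead of the robot, y to its left, z up, the work surface at z = 0. Lengths are in m, angles in rad, forces in N, time in s.
With the tool pointing down it reaches from about 0.425 to 0.875 m from the base axis. Payload 4.7 kg.
Tool frame: the origin (TCP) lies midway between the tips of the shut fingers; the grasp point (between the pads) lies 19 mm behind it; z points along the fingers, y is the line along which they close (so a half turn about z gives the same grasp; the last joint's range is limited). The gripper opens to 87 mm and grips with 3 to 60 N. Pads are 19 mm wide; open, the fingers measure 117 mm over their backs; the gripper's body (75 mm by 190 mm) begins 51 mm behind the grasp point.
Start: joints at [-1.17, 0.321, -0.07, 1.45, 0.023, 1.371, -0.057], TCP at [0.245, 0.602, 0.223] pointing down, gripper open.
Joint ranges: [-2.86, 2.86], [-0.3, 2.09], [-1.38, 1.24], [0.06, 2.45], [-1.56, 4.7], [0.09, 2.05], [-2.69, 2.69]. Speed limits (rad/s): [2.57, 2.57, 3.14, 3.14, 3.14, 3.14, 3.14].

### API

Orientations are given as a rotation vector (axis times angle).
In Python, from bench import ctrl gives the robot as it stands. The module is installed in compiled form; this text tells all that it offers.
- The arm moves only by the tool carry_out, never from a script. Its argument "steps" is a list of rows, each a list of 7 numbers: the turn, a rotation vector about the world's x, y, z in degrees, then the shift along the world's x, y, z in cm, then the opening, from 0 (shut) to 1 (fully open). A call has 1 to 12 rows; each row is the pose to reach, as a shift and turn from the pose commanded when the call began; what a row does not reach only later rows make up. A row lasts 1/10 s, in which the tool goes at most 50 mm and 8.59 degrees, less where a joint would pass 70% of its speed; a pose out of reach is approached as far as the arm can. A call with a gripper value outside its range is refused whole. The fingers move at their own pace and stop on an object; "squeeze" is the grip in N (left out, the last holds). Time passes only in rows, so rows that repeat a pose let the fingers close. It gives the time, the measured TCP pose, the force, the opening and the grip force at its end, in the units of the state.
- ctrl.get_state(): the state, without advancing time (a new reading comes with each control period).
- ctrl.get_image(name): name is "side" or "top" or "wrist"; returns a dict with "pixels" (480x640x3 uint8, red, green, blue), "camera_matrix" (3x3 intrinsics, pixels), "cam_to_world" (4x4, takes a point from camera to world coordinates); the wrist camera has in their place "T_tool_cam" (4x4, takes a point from camera to tool coordinates, whose origin is the TCP and whose axes are the flange's). Camera axes: x right, y down, z forward; pixel columns grow to the right and rows downward; lengths in m; the calibration is good to about 2 mm. The wrist camera is an equidistant fisheye: a pixel r from the principal point sees the ray r / f radians off the axis. A picture is of the moment at which its call begins: read the wrist's pose just before it. There is no depth.
- ctrl.close_job(): hands the job in; it is judged then, once.
The state is a dict: "time": time; "joint_positions": joint angles; "qd": joint speeds; "joint_torque": joint torques, N m; "position": TCP position; "tool_rot": TCP orientation; "ft_force": force on the tool from outside, world axes, zero at the start; "torque": the same for the moment, N m; "grip_width": opening from 0.0 (shut) to 1.0 (fully open); "grip_force": force on a finger pad.
Only numpy, scipy, OpenCV 4.12 (cv2) and the standard library are available. Lean on these libraries where they do the work, as an engineer would, in place of code of your own. Each camera call takes 0.05 s, during which the arm holds its last target. There are 200 camera calls.

## Working session

There is one attempt and no reset: what is moved stays moved. The work goes in short steps, Python scripts to look and compute and a tool call to move; the robot and the scene stay as the last step left them, time stands still between calls to the robot, and variables do not carry over. Pictures are saved under pics/ and viewed, at most 10 in all, crops included, and the job is handed in when it is done.

Besides the shell and the picture viewer there is one more tool, called after "Emit:" as name(argument=value, ...) on one line, values as JSON. carry_out: Moves the arm, as the interface text tells. Its arguments: {"type":"object","properties":{"steps":{"type":"array","items":{"type":"array","items":{"type":"number"}}},"squeeze":{"type":"number"}},"required":["steps"]}

```bash
mkdir -p pics
cat > h.py <<'E'
import numpy as np,cv2
from bench import ctrl
def ray(im,u,v):
    K=im["camera_matrix"];T=np.array(im["cam_to_world"])
    d=T[:3,:3]@np.linalg.solve(np.array(K),[u,v,1.0]);return T[:3,3],d
def onz(im,u,v,z):
    o,d=ray(im,u,v);return o+d*(z-o[2])/d[2]
def proj(im,p):
    T=np.linalg.inv(np.array(im["cam_to_world"]));c=T[:3,:3]@p+T[:3,3];q=np.array(im["camera_matrix"])@c;return q[:2]/q[2]
def save(im,n): cv2.imwrite(f"pics/{n}.png",cv2.cvtColor(im["pixels"],cv2.COLOR_RGB2BGR))
E
python3 - <<'E'
from h import *
import pickle
s=ctrl.get_state();print(s)
a=ctrl.get_image("top");b=ctrl.get_image("side")
pickle.dump((a,b),open("im.pkl","wb"))
save(a,"top1");save(b,"side1")
for i in(a,b):print(np.round(i["cam_to_world"],3),i["camera_matrix"])
E
```

```text
{'time': 0.0, 'joint_positions': array([-1.16988961,  0.32182351, -0.07008044,  1.45169904,  0.02261418,
        1.37080901, -0.05690442]), 'qd': array([ 0.00079427, -0.00024965,  0.00102444, -0.00226219, -0.00084542,
       -0.00023392, -0.00074875]), 'joint_torque': array([-5.05037278e-04, -4.91292286e+01, -4.03987644e-01, -3.12525845e+01,
       -6.39721518e-02,  4.38476563e-02,  1.37228412e-04]), 'position': array([0.24504052, 0.60142674, 0.2214491 ]), 'tool_rot': array([-6.03724167e-01, -3.08277030e+00,  3.03835470e-03]), 'ft_force': array([ 0.26296071,  0.05435463, -0.2160063 ]), 'torque': array([ 0.03292349,  0.09668984, -0.00097816]), 'grip_force': 0.0, 'grip_width': 0.9991558865388956}
[[-2.800e-02 -9.780e-01  2.040e-01  3.500e-01]
 [-1.000e+00  2.800e-02 -7.000e-03  8.000e-03]
 [ 1.000e-03 -2.040e-01 -9.790e-01  1.067e+00]
 [ 0.000e+00  0.000e+00  0.000e+00  1.000e+00]] [[442.76487781   0.         323.51472753]
 [  0.         442.76487781 249.49707249]
 [  0.           0.           1.        ]]
[[ 0.999 -0.019  0.032  0.524]
 [-0.037 -0.547  0.836 -1.082]
 [ 0.002 -0.837 -0.547  0.824]
 [ 0.     0.     0.     1.   ]] [[553.9419833    0.         323.1873936 ]
 [  0.         553.9419833  231.44621292]
 [  0.           0.           1.        ]]
```

View pics/top1.png

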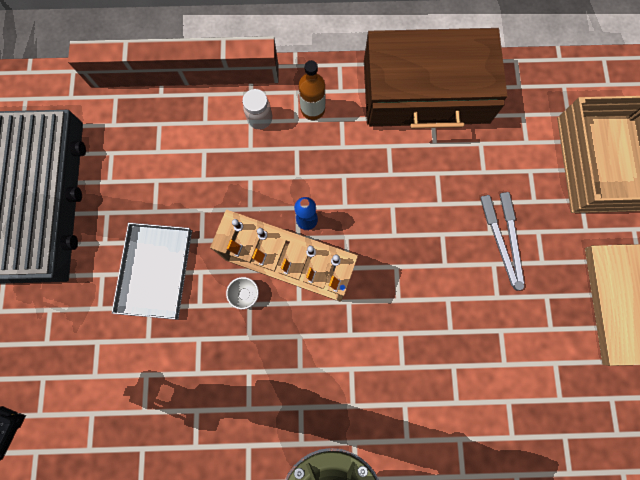

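View pics/side1.png

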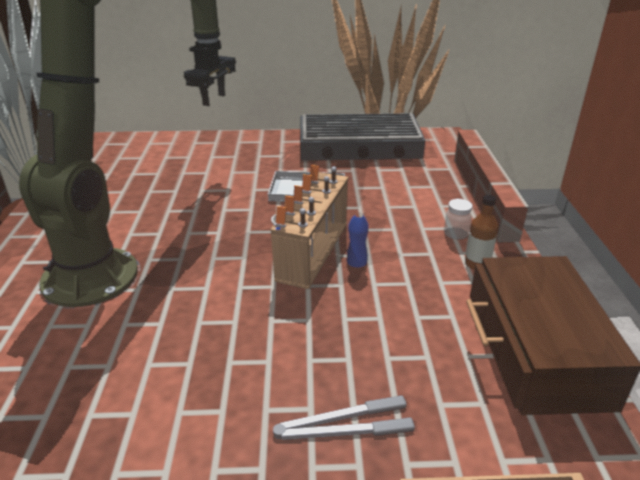

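The top view shows the rack running from about (220,230) to (350,285), with the blue dot at about (343,288). The side view shows the keepers upright along its robot-facing edge, around (280,215) to (315,170). Next I'll measure these.

Run:
```python
from h import *
import pickle
a,b=pickle.load(open("im.pkl","rb"))
for n,im,(x0,y0,x1,y1) in(("top",a,(200,195,375,310)),("side",b,(255,150,365,290))):
    p=im["pixels"][y0:y1,x0:x1];h=cv2.cvtColor(p,cv2.COLOR_RGB2HSV)
    for c,lo,hi in(("blue",(105,130,50),(130,255,255)),("orange",(4,185,110),(14,255,255))):
        m=cv2.inRange(h,lo,hi);k,l,s,ce=cv2.connectedComponentsWithStats(m)
        for i in range(1,k):
            if s[i,4]>5:print(n,c,s[i,4],np.round(ce[i]+[x0,y0],1))
    f=4.4 if n=="top" else 4.2
    cv2.imwrite(f"pics/{n}c.png",cv2.cvtColor(cv2.resize(p,None,fx=f,fy=f,interpolation=cv2.INTER_CUBIC),cv2.COLOR_RGB2BGR))
```

```text
top blue 512 [305.6 214.5]
top blue 21 [342. 287.]
side blue 64 [356.2 222.1]
```

View pics/topc.png

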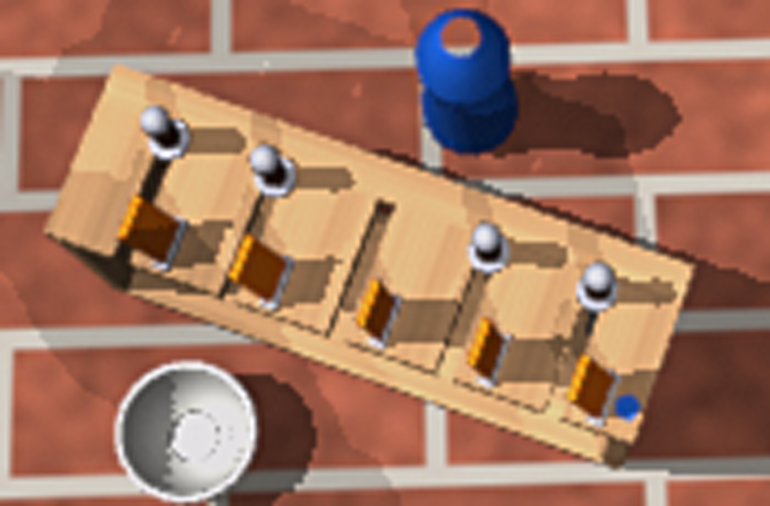

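View pics/sidec.png

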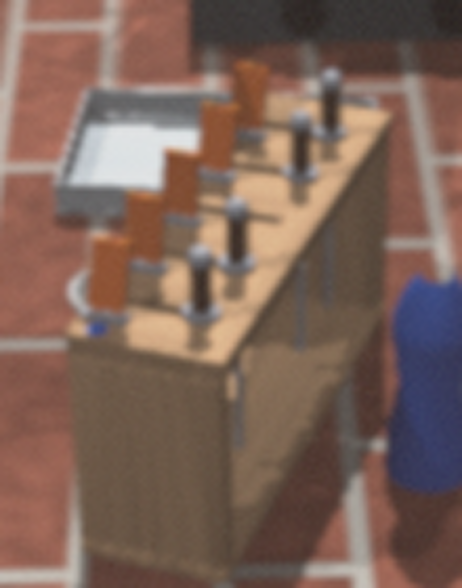

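Top crop: the rack's top corners are at about (695,265), (115,67) and (45,233), and the dot is at (627,407). Side crop: the dot is at (97,328) and all five keepers stand nearly upright. I'll fit the rack pose to these points.

Run:
```python
from h import *
import pickle
from scipy.spatial.transform import Rotation as R
a,b=pickle.load(open("im.pkl","rb"))
T=lambda u,v:onz(a,u/4.4+199.6,v/4.4+194.6,.15)[:2]
S=lambda u,v:onz(b,u/4.2+254.6,v/4.2+149.6,.15)[:2]
L=np.array([[.045,-.150],[.045,.150],[-.045,.150],[-.030,-.142]])
def fit(L,W):
    A=(L-L.mean(0)).T@(W-W.mean(0));th=np.arctan2(A[0,1]-A[1,0],A[0,0]+A[1,1])
    r=np.array([[np.cos(th),-np.sin(th)],[np.sin(th),np.cos(th)]]);t=W.mean(0)-r@L.mean(0)
    print(np.round(t,4),np.degrees(th),"res mm",np.round(1000*(W-(L@r.T+t)),1).tolist());return t,r
W=np.array([T(695,265),T(115,67),T(45,233),T(627,407)])
t,r=fit(L,W)
W2=np.array([S(230,362),S(390,112),S(97,328)])
fit(L[[0,1,3]],W2)
W3=np.vstack([W,W2]);t,r=fit(np.vstack([L,L[[0,1,3]]]),W3)
for y in(-.13,-.075,-.02,.035,.09):print("hinge",y,np.round(t+r@[-.03,y],4))
s=ctrl.get_state();print("tool axes\n",np.round(R.from_rotvec(s["tool_rot"]).as_matrix(),3))
np.savez("rack",t=t,r=r)
for n in"top","side":
    im=a if n=="top" else b;g=cv2.cvtColor(im["pixels"],cv2.COLOR_RGB2BGR).copy()
    print(n,[np.round(proj(im,[*(t+r@[-.03,y]),.155]),1).tolist() for y in(-.13,.09)])
```

```text
[0.5399 0.0864] -21.11994744751044 res mm [[0.3, 0.0], [-1.1, -0.3], [0.7, -0.4], [0.0, 0.7]]
[0.5413 0.0874] -20.908714932651296 res mm [[2.0, 0.3], [-0.7, -1.6], [-1.3, 1.3]]
[0.5405 0.0868] -20.988370267391215 res mm [[-0.7, -0.3], [-1.4, -0.9], [0.4, -0.9], [-0.9, 0.5], [3.0, 0.8], [-0.1, -0.9], [-0.3, 1.7]]
hinge -0.13 [ 0.466  -0.0238]
hinge -0.075 [0.4857 0.0275]
hinge -0.02 [0.5054 0.0789]
hinge 0.035 [0.5251 0.1302]
hinge 0.09 [0.5448 0.1816]
tool axes
 [[-0.926  0.377 -0.001]
 [ 0.377  0.926 -0.002]
 [-0.    -0.002 -1.   ]]
top [[336.9, 284.5], [238.0, 249.9]]
side [[279.8, 223.5], [312.8, 180.2]]
```

Emit:
carry_out(steps=[[0,0,1.1,10,-15,5,0],[0,0,1.1,10,-15,5,0],[0,0,1.1,10,-15,5,0],[0,0,1.1,10,-15,5,0],[0,0,1.1,20.5,-32,5,0],[0,0,1.1,20.5,-32,5,0],[0,0,1.1,20.5,-32,5,0],[0,0,1.1,20.5,-32,5,0],[0,0,1.1,20.5,-66.8,5,0],[0,0,1.1,20.5,-66.8,5,0],[0,0,1.1,20.5,-66.8,5,0],[0,0,1.1,20.5,-66.8,5,0]])

```text
time: 1.3
position: [0.4497, 0.0799, 0.2722]
tool_rot: [-0.574, -3.088, -0.0]
ft_force: [0.6, 0.2, 0.5]
grip_width: 0.031
grip_force: 0.0
```

Emit:
carry_out(steps=[[0,0,0,0,-14.6,0,0],[0,0,0,0,-14.6,0,0],[0,0,0,0,-14.6,0,0],[0,0,0,0,-14.6,0,0],[0,0,0,0,-14.6,-5,0],[0,0,0,0,-14.6,-8,0],[0,0,0,0,-14.6,-10,0],[0,0,0,0,-14.6,-10,0],[0,0,0,0,-14.6,-10,0]])

```text
time: 2.2
position: [0.4503, -0.0637, 0.1729]
tool_rot: [-0.574, -3.089, 0.0]
ft_force: [0.6, -0.3, -0.1]
grip_width: 0.005
grip_force: 0.0
```

```bash
cat > w.py <<'E'
from h import *
d=np.load("rack.npz");s=ctrl.get_state();p=s["position"]
print(s["time"],"pos",np.round(p,4),"rack xy mm",np.round(1000*d["r"].T@(p[:2]-d["t"]),1),"F",np.round(s["ft_force"],1),s["grip_width"],"rot",s["tool_rot"])
E
cat > look.py <<'E'
from h import *
import sys
im=ctrl.get_image("side");save(im,"tmp")
p=im["pixels"][110:260,240:400];cv2.imwrite(f"pics/{sys.argv[1]}.png",cv2.cvtColor(cv2.resize(p,None,fx=4,fy=4,interpolation=cv2.INTER_CUBIC),cv2.COLOR_RGB2BGR))
E
python3 w.py; python3 look.py s2
```

```text
2.2 pos [ 0.4503 -0.0637  0.1729] rack xy mm [ -30.3 -172.9] F [ 0.6 -0.3 -0.1] 0.004811656206990188 rot [-5.73632665e-01 -3.08855879e+00  2.64287206e-04]
```

View pics/s2.png

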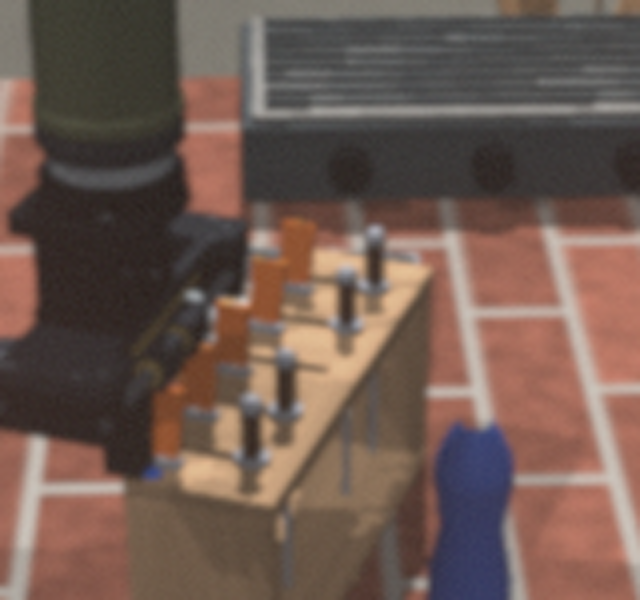

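The fingertips sit just before the blue dot, in line with the row: tip at about (120,475), dot at (152,472). I'll fold keeper 0 first, then ease down to find its flat height.

Emit:
carry_out(steps=[[0,0,0,0,0,-1.1,0],[0,0,0,0.29,0.75,-1.1,0],[0,0,0,0.57,1.49,-1.1,0],[0,0,0,0.86,2.24,-1.1,0],[0,0,0,1.15,2.99,-1.1,0],[0,0,0,1.43,3.73,-1.1,0],[0,0,0,1.72,4.48,-1.1,0],[0,0,0,2.0,5.23,-1.1,0],[0,0,0,2.29,5.98,-1.1,0],[0,0,0,2.29,5.98,-1.3,0],[0,0,0,2.29,5.98,-1.3,0]])

```text
time: 3.35
position: [0.4731, -0.0038, 0.1593]
tool_rot: [-0.573, -3.089, -0.0]
ft_force: [-0.7, -0.2, -0.5]
grip_width: 0.005
grip_force: 0.0
```

```bash
python3 w.py
```

```text
3.35 pos [ 0.4731 -0.0038  0.1593] rack xy mm [ -30.5 -108.8] F [-0.7 -0.2 -0.5] 0.005393430169842395 rot [-5.73134015e-01 -3.08858719e+00 -8.81227906e-05]
```

Emit:
carry_out(steps=[[0,0,0,0,0,-0.1,0],[0,0,0,0,0,-0.1,0]])

```text
time: 3.55
position: [0.473, -0.0045, 0.1585]
tool_rot: [-0.575, -3.088, -0.0]
ft_force: [-0.5, 0.6, 0.1]
grip_width: 0.007
grip_force: 0.0
```

Emit:
carry_out(steps=[[0,0,0,0,0,-0.1,0],[0,0,0,0,0,-0.1,0]])

```text
time: 3.75
position: [0.4731, -0.0045, 0.1579]
tool_rot: [0.575, 3.089, 0.0]
ft_force: [-1.8, -1.5, 2.9]
grip_width: 0.005
grip_force: 1.7
```

Contact came at z ≈ 0.158 with about 3 N, so keeper 0 is flat. I'll sweep on, lifting 5 mm to meet each keeper and easing down at its tip.

Emit:
carry_out(steps=[[0,0,0,0.28,0.73,0.05,0],[0,0,0,0.56,1.47,0.4,0],[0,0,0,0.84,2.2,0.5,0],[0,0,0,1.12,2.94,0.5,0],[0,0,0,1.4,3.67,0.4,0],[0,0,0,1.69,4.4,0.2,0],[0,0,0,1.97,5.14,0.05,0],[0,0,0,2.1,5.5,0.05,0],[0,0,0,2.1,5.5,0.0,0]])

```text
time: 4.65
position: [0.4946, 0.0522, 0.1579]
tool_rot: [0.572, 3.088, 0.002]
ft_force: [0.1, 1.7, 4.1]
grip_width: 0.004
grip_force: 2.2
```

```bash
python3 w.py; python3 look.py s3
```

```text
4.65 pos [0.4946 0.0522 0.1579] rack xy mm [-30.5 -48.7] F [0.1 1.7 4.1] 0.0035766284603693677 rot [5.72430778e-01 3.08841615e+00 2.36176420e-03]
```

View pics/s3.png

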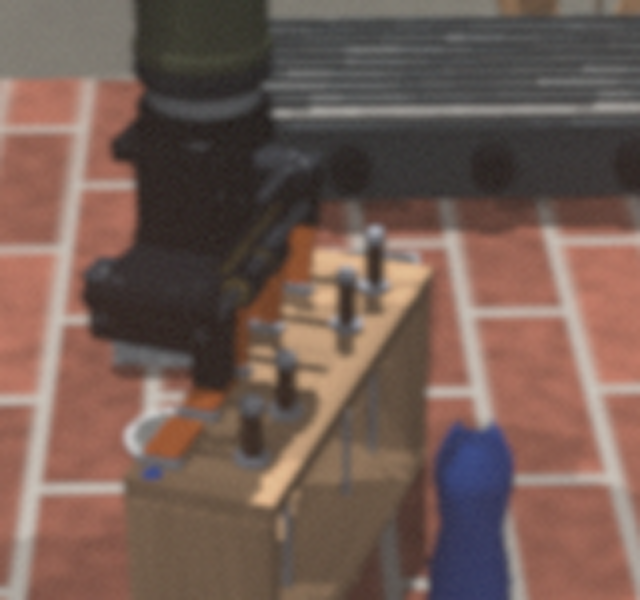

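Keeper 0 lies flat at about (175,437), and keeper 1 is under the fingertips. On to keeper 2, then 3.

Emit:
carry_out(steps=[[0,0,0,0.14,0.37,0.3,0],[0,0,0,0.42,1.1,0.5,0],[0,0,0,0.7,1.84,0.5,0],[0,0,0,0.98,2.57,0.5,0],[0,0,0,1.26,3.3,0.4,0],[0,0,0,1.55,4.04,0.2,0],[0,0,0,1.83,4.77,0.05,0],[0,0,0,1.97,5.14,0.05,0],[0,0,0,1.97,5.14,0.0,0]])

```text
time: 5.6
position: [0.5143, 0.1036, 0.1579]
tool_rot: [0.572, 3.088, 0.002]
ft_force: [-0.8, 1.7, 4.8]
grip_width: 0.003
grip_force: 2.3
```

Emit:
carry_out(steps=[[0,0,0,0.14,0.37,0.3,0],[0,0,0,0.42,1.1,0.5,0],[0,0,0,0.7,1.84,0.5,0],[0,0,0,0.98,2.57,0.5,0],[0,0,0,1.26,3.3,0.4,0],[0,0,0,1.55,4.04,0.2,0],[0,0,0,1.83,4.77,0.05,0],[0,0,0,1.97,5.14,0.05,0],[0,0,0,1.97,5.14,0.0,0]])

```text
time: 6.5
position: [0.534, 0.1551, 0.1579]
tool_rot: [0.572, 3.088, 0.002]
ft_force: [-0.4, 1.0, 4.5]
grip_width: 0.004
grip_force: 2.0
```

```bash
python3 w.py
```

```text
6.5 pos [0.534  0.1551 0.1579] rack xy mm [-30.5  61.5] F [-0.4  1.   4.5] 0.0036645307721551307 rot [5.72265301e-01 3.08824707e+00 2.47855039e-03]
```

Last keeper, then lift clear and retreat towards the start side.

Emit:
carry_out(steps=[[0,0,0,0.14,0.37,0.3,0],[0,0,0,0.42,1.1,0.5,0],[0,0,0,0.7,1.84,0.5,0],[0,0,0,0.98,2.57,0.5,0],[0,0,0,1.26,3.3,0.4,0],[0,0,0,1.55,4.04,0.2,0],[0,0,0,1.83,4.77,0.05,0],[0,0,0,1.97,5.14,0.05,0],[0,0,0,1.97,5.14,0.0,0]])

```text
time: 7.4
position: [0.5537, 0.2065, 0.1579]
tool_rot: [0.572, 3.088, 0.002]
ft_force: [0.3, 1.4, 3.2]
grip_width: 0.006
grip_force: 2.0
```

Emit:
carry_out(steps=[[0,0,0,0,0,2,0],[0,0,0,0,0,7,0],[0,0,0,0,0,11,0],[0,0,0,0,5,11,0],[0,0,0,0,10,11,0],[0,0,0,0,15,11,0],[0,0,0,-3,20,11,0],[0,0,0,-6,24,11,0],[0,0,0,-6,24,11,0],[0,0,0,-6,24,11,0]])

```text
time: 8.4
position: [0.4906, 0.448, 0.2668]
tool_rot: [-0.565, -3.089, -0.001]
ft_force: [0.5, -0.8, 0.1]
grip_width: 0.005
grip_force: 0.0
```

```bash
python3 w.py; python3 look.py s4
python3 - <<'E'
from h import *
im=ctrl.get_image("top");save(im,"t4")
E
```

```text
8.4 pos [0.4906 0.448  0.2668] rack xy mm [-176.   319.4] F [ 0.5 -0.8  0.1] 0.005230054429267851 rot [-5.64770381e-01 -3.08882331e+00 -5.20987046e-04]
```

View pics/s4.png

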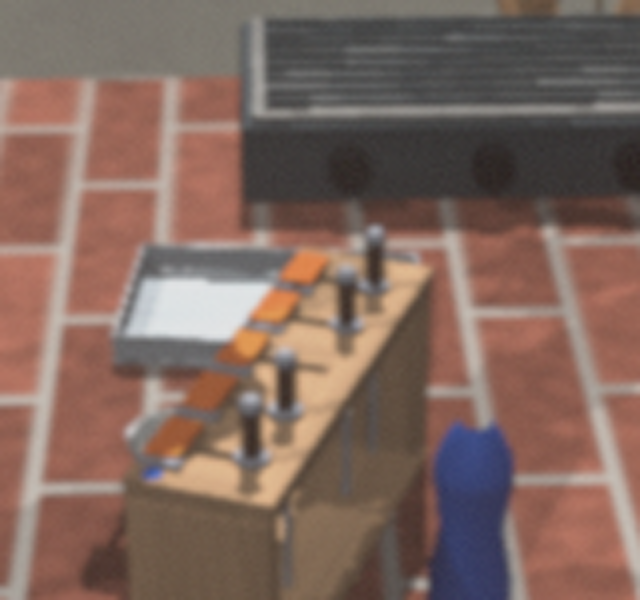

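View pics/t4.png

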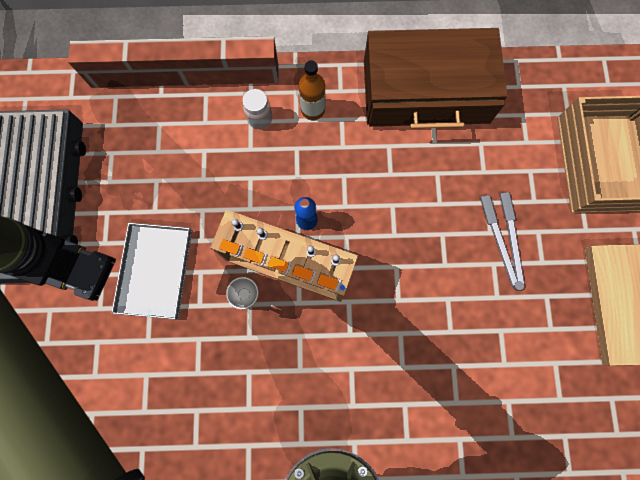

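All five keepers lie flat: in the side crop they run from (175,437) to (305,265), and in the top view from (328,282) to (229,247). Skewers, bowl, tray, grinder and tongs are where they were, and the hand is well clear.

```bash
python3 -c "
from bench import ctrl
print(ctrl.close_job())"
```

```text
the job is handed in; nothing more can be done
None
```

All five keepers were folded flat in order from the blue dot, nothing else was moved, and the job was handed in with the hand clear.

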